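# Load the filter slider into the microscope light source

### The arm

A 6-joint arm with a two-finger parallel gripper is mounted at the origin on the work surface. World frame = base frame: x ahead of the robot, y to its left, z up, the work surface at z = 0. Lengths are in m, angles in rad, forces in N, time in s.
With the tool pointing down it reaches from about 0.375 to 0.9 m from the base axis. Payload 3.1 kg.
Tool frame: the origin (TCP) lies midway between the tips of the shut fingers; the grasp point (between the pads) lies 19 mm behind it; x points along the fingers, z is the direction in which the jaws open and shut, and the axes are right-handed (so a half turn about x gives the same grasp; the last joint's range is limited). The gripper opens to 87 mm and grips with 3 to 60 N. Pads are 19 mm wide; open, the fingers measure 117 mm over their backs; the gripper's body (75 mm by 190 mm) begins 51 mm behind the grasp point.
Start: joints at [-1.506, 0.527, 1.433, -0, 1.181, -0.178], TCP at [0.151, -0.606, 0.223] pointing down, gripper open.
Joint ranges: [-3.08, 3.08], [-0.75, 2.2], [0.22, 2.44], [-1.43, 4.57], [0, 2.65], [-2.85, 2.85]. Speed limits (rad/s): [2.79, 2.79, 3.14, 3.14, 3.14, 3.14].

### API

Orientations are given as a unit quaternion [x, y, z, w].
In Python, from rig import robot, optics, workorder gives the robot as it stands.
- The arm moves only by the tool arm_command, never from a script. Its argument "plan" is a list of rows, each a list of 7 numbers: the shift along the tool's x, y, z in cm, then the turn, a rotation vector about the tool's x, y, z in rad, then the finger opening in cm, from 0 to 8.7. In form: [[x, y, z, ax, ay, az, gripper], ...]. A call has 1 to 12 rows; each row shifts and turns the pose as measured when the row begins, along the tool's axes as they then stand; what a row does not reach is not made up. A row lasts 1/8 s, in which the tool goes at most 62.5 mm and 10.7 degrees, less where a joint would pass 70% of its speed; a pose out of reach is approached as far as the arm can. A call with a gripper value outside its range is refused whole. The fingers move at their own pace and stop on an object; "grip_force" is the grip in N (left out, the last holds). Time passes only in rows, so rows that do not move let the fingers close. It gives the time, the measured TCP pose, the force and the opening at its end, in the units of the state.
- robot.get_obs(): the state, without advancing time (a new reading comes with each control period).
- optics.camera(name): name is "scene" or "top"; returns (picture, depth): 384x512x3 uint8, blue, green, red; 384x512 float32, m along the optical axis (not along the pixel's ray), 0 where there is no reading.
- optics.camera_info(name): a dict with "mtx" (3x3 intrinsics, pixels), "position" and "rotation" of the camera in the world. Camera axes: x right, y down, z forward; pixel columns grow to the right and rows downward; lengths in m; the calibration is good to about 2 mm. A picture is of the moment at which its call begins. camera_info takes no time and is no camera call.
- workorder.hand_in(): hands the job in, once; it reports no verdict.
The state is a dict: "time": time; "q": joint angles; "joint_velocities": joint speeds; "joint_torque": joint torques, N m; "position": TCP position; "tool_rot": TCP orientation; "ft_force": force on the tool from outside, world axes, zero at the start; "moment": the same for the moment, N m; "grip_width": finger opening in m.
Only numpy, scipy, OpenCV 4.12 (cv2) and the standard library are available. Lean on these libraries where they do the work, as an engineer would, in place of code of your own. Each camera call takes 0.05 s, during which the arm holds its last target. There are 200 camera calls.

### The job

The dark metal filter slider has been left half under the grey riser shelf with its black grip out of reach: draw it out by its nose, put it down on the desk, take it again by the upright grip and slide it nose first, grip up, fully home into the slot of the light source. Then turn the dial on top of the light source until its pointer clicks in at the long mark, and let go. Leave the mouse, the bottle and the slide box where they are.

Things in the scene. Friction and masses are not known exactly. Their poses are not given: they have to be found in the camera images.
- slider: Dark metal plate 150 long (x) x 40 wide (y) x 14 mm thick, about 0.15 kg, round window on top. Origin: centre of its underside; +x to the nose (x = +75 mm). A black upright grip 36 long (x -75 to -39 mm) x 16 mm wide (y) stands on its tail, top 38 mm above the underside. Starts flat on the desk, nose pointing 55 to 75 mm out from under the riser, grip end under it.
- slider_nose (a point): Middle of the lower edge of the slider's nose end, 75 mm ahead of the slider's origin; axes as the slider.
- slider_grip (a point): Middle of the slider's upright grip, 57 mm behind the slider's origin and 26 mm above its underside; axes as the slider. Pinch it across its 16 mm width (slider y).
- riser: Fixed grey riser shelf, 160 (x) x 220 mm (y), origin at the centre of its footprint on the desk. Board: underside 48, top 58 mm above the desk; side and back walls 10 mm thick. Open towards its own -x (front edge at x = -80 mm), 200 mm wide inside. A white pad lies on its rear part (top at 74 mm). At the start the slider points out of the open side.
- lamp: Light source: fixed grey box 180 (x) x 120 (y) x 62 mm high, origin at the centre of its underside. The slot opens in the middle of its -x face and runs level along +x: 43 wide, 18 high, floor 20 mm above the desk, 100 mm deep; a blind end at x = +10 mm stops the nose. The first 10 mm flare by 3 mm each way. Fully home, 50 mm of the slider, with the grip, stay outside.
- slot_mouth (a point): Middle of the slot's floor line in the plane of the lamp's -x face (lamp x = -90 mm, y = 0, 20 mm above the desk); axes as the lamp: slide in along +x.
- dial (a joint): Angle of the selector dial on the lamp's top, 0 to 2.4 rad, growing clockwise seen from above; clicks in and stays at 0, 0.6, 1.2, 1.8 and 2.4 (five black marks on the lamp's top, on the side toward the slot; light detents, below 0.1 N m). The middle mark, at 1.2, is the long one (18 mm against 6 mm). Starts at 0 or 0.6, rarely between.
- dial_grip (a point): On the dial's upright axis, 45 mm along lamp +x from its centre, 99 mm above the desk. The dial's grip is a grey upright bar 49 long (this point's x, turns with it) x 14 mm wide (y), from 25 mm below to 7 mm above this point, on a black round base 76 mm across. White pointer line on its -x end. At 1.2 rad the bar lies along the lamp's x, pointer to the slot side.
- mouse: Bystander: round black computer mouse, 66 mm across, 37 mm high; origin under its centre. Loose.
- oil: Bystander: small amber glass bottle, 34 mm across, 70 mm high; origin under its centre. Loose.
- slidebox: Bystander: closed pale wooden slide box, 90 x 200 x 34 mm; origin under its centre. Loose.
Not all that is in view belongs to the job. What is shaped like the lamp but pink is not meant. Several things look just like the slider: the one meant starts farthest to the robot's right.

How it is judged:
On the way, in this order (a step that is already met when the one before it is completed fails the run):
1. the slider stands clear of the riser, put down flat on the desk and let go (x of slider_grip in the frame of riser below -0.085 m and height (world z) of slider below 0.004 m and angle between slider's own z axis and vertical below 0.06 rad and contact force between the fingers and slider below 0.1 N and linear speed of slider below 0.02 m/s), for 0.1 s.
2. the slider is fully home in the slot of the light source (x of slider_nose in the frame of lamp between 0.005 and 0.013 m and y of slider_nose in the frame of lamp between -0.004 and 0.004 m and z of slider_nose in the frame of lamp between 0.017 and 0.026 m and angle between the x axis of slider and the x axis of lamp, either way round below 0.05 rad and angle between slider's own z axis and vertical below 0.06 rad), for 0.2 s.
3. then the dial is set on the long mark (value of joint dial between 1.05 and 1.35 rad), for 0.2 s.
At the end, for the whole second after the job is handed in: The slider rests nose first, grip up, in the slot, its nose within 5 mm of the slot's blind end, in line with the slot within 0.05 rad and 4 mm; the dial is at 1.2 rad within 0.15; both at rest and let go (all of step 2 and all of step 3 and linear speed of slider below 0.01 m/s and velocity of joint dial between -0.05 and 0.05 rad/s); the robot touches nothing.
It fails at once if the mouse is moved by more than 25 mm (distance of mouse from where it was at the start of the episode above 0.025 m).
It fails at once if the bottle is moved by more than 25 mm (distance of oil from where it was at the start of the episode above 0.025 m).
It fails at once if the slide box is moved by more than 25 mm (distance of slidebox from where it was at the start of the episode above 0.025 m).
It also fails if it takes over 67 s, if anything falls off the work surface, if the arm or the gripper's body presses on something with over 40 N, if the wrist force passes 120 N, or if a joint passes its speed limit or range.

## Working session

There is one attempt and no reset: what is moved stays moved. The work goes in short steps, Python scripts to look and compute and a tool call to move; the robot and the scene stay as the last step left them, time stands still between calls to the robot, and variables do not carry over. Pictures are saved under pics/ and viewed, about 8 in all and at most 12, crops included, and the job is handed in when it is done.

Besides the shell and the picture viewer there is one more tool, called after "Call:" as name(argument=value, ...) on one line, values as JSON. arm_command: Moves the arm, as the interface text tells. Its arguments: {"type":"object","properties":{"plan":{"type":"array"},"grip_force":{"type":"number"}},"required":["plan"]}

```bash
ls; mkdir -p pics; python3 - <<'E'
from rig import robot, optics, workorder
import cv2,numpy as np
for n in("scene","top"):
    p,d=optics.camera(n); cv2.imwrite(f"pics/{n}0.png",p); np.save(f"pics/{n}0.npy",d)
    i=optics.camera_info(n); print(n,i)
print(robot.get_obs())
E
```

```text
pics
scene {'mtx': array([[391.29579653,   0.        , 251.8187487 ],
       [  0.        , 391.29579653, 188.75211623],
       [  0.        ,   0.        ,   1.        ]]), 'position': array([1.31595322, 0.45846684, 0.97267505]), 'rotation': array([ 0.52061563,  0.77175555, -0.3029982 , -0.20382549])}
top {'mtx': array([[453.02490936,   0.        , 253.21865698],
       [  0.        , 453.02490936, 192.59624312],
       [  0.        ,   0.        ,   1.        ]]), 'position': array([0.43674647, 0.16509063, 1.5286377 ]), 'rotation': array([-0.69833778,  0.71474468, -0.03322608,  0.01898454])}
{'time': 0.1, 'q': array([-1.50548781e+00,  5.28402131e-01,  1.43378248e+00,  9.38059543e-06,
        1.18139460e+00, -1.78511726e-01]), 'joint_velocities': array([ 0.00069812, -0.00207975, -0.00265113,  0.00116793,  0.00121177,
        0.00067234]), 'joint_torque': array([-4.40350595e-04, -4.40984881e+01, -1.77150553e+01,  6.35050214e-02,
        5.34176943e-02, -5.20238461e-05]), 'position': array([ 0.15086237, -0.60583554,  0.22164907]), 'tool_rot': array([ 0.43601165,  0.55755767, -0.43495969,  0.55662676]), 'ft_force': array([ 0.23126469,  0.58280902, -0.38546467]), 'moment': array([ 0.03097207, -0.01807816, -0.00380598]), 'grip_width': 0.08692214564965924}
```

View pics/top0.png

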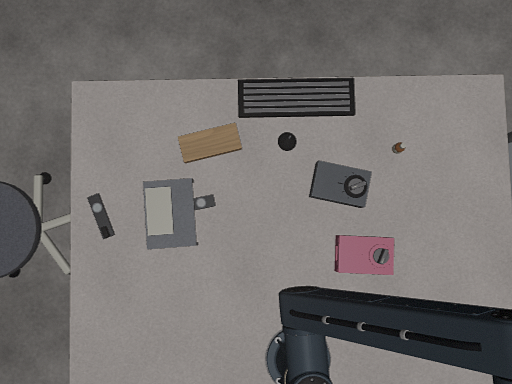

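View pics/scene0.png

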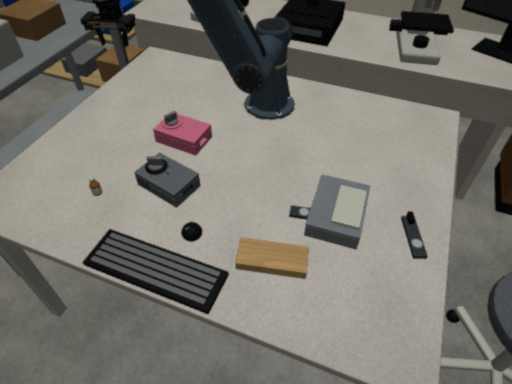

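The top view has robot ahead = up and left = left. The target slider's nose is at about px (205,202), coming out of the riser at (170,213). The lamp is at (340,184) with its slot face on the left and dial at (356,186). The pink box at (365,255) and the slider at (100,215) are decoys. The scene view agrees.

```bash
cat > h.py <<'E'
import numpy as np,cv2
from scipy.spatial.transform import Rotation as R
from rig import robot,optics
def cloud(name,p=None,d=None):
    """world point of every pixel from depth"""
    i=optics.camera_info(name);K=i['mtx'];v,u=np.mgrid[:384,:512]
    c=np.dstack([(u-K[0,2])/K[0,0]*d,(v-K[1,2])/K[1,1]*d,d])
    return c@R.from_quat(i['rotation']).as_matrix().T+i['position']
def ray(name,uv,z):
    i=optics.camera_info(name);K=i['mtx'];uv=np.atleast_2d(uv).astype(float)
    r=np.c_[(uv-K[[0,1],2])/K[0,0],np.ones(len(uv))]@R.from_quat(i['rotation']).as_matrix().T
    return i['position']+r*((z-i['position'][2])/r[:,2])[:,None]
def proj(name,P):
    i=optics.camera_info(name);c=(np.atleast_2d(P)-i['position'])@R.from_quat(i['rotation']).as_matrix()
    return c[:,:2]/c[:,2:]*i['mtx'][0,0]+i['mtx'][[0,1],2]
def rect(name,mask,z):
    """min-area rectangle of largest blob, on plane z (mm): centre, sizes, angle"""
    n,l,s,_=cv2.connectedComponentsWithStats(mask.astype(np.uint8));k=1+s[1:,4].argmax()
    cs,_=cv2.findContours((l==k).astype(np.uint8),0,1)
    P=ray(name,cs[0][:,0],z)[:,:2]*1000
    c,sz,a=cv2.minAreaRect(P.astype(np.float32));return np.round(c,1),np.round(sz,1),round(a,2),s[k,4]
E
cat > m.py <<'E'
from h import *
for n in("top","scene"):
    p=cv2.imread(f"pics/{n}0.png");d=np.load(f"pics/{n}0.npy");W=cloud(n,d=d);X,Y,Z=W[...,0],W[...,1],W[...,2]
    def box(c,r=.13):return (abs(X-c[0])<r)&(abs(Y-c[1])<r)
    L=ray(n,[(340,184)] if n=="top" else [(165,178)],.06)[0];Rr=ray(n,[(170,213)] if n=="top" else [(338,205)],.06)[0]
    S=ray(n,[(205,202)] if n=="top" else [(300,212)],.01)[0]
    print(n,"approx",L,Rr,S)
    des=(abs(X-.5)<.02)&(abs(Y-.1)<.05);print("desk z",np.median(Z[des]),Z[des].std())
    b=box(L,.12);print("lamp",rect(n,b&(Z>.05)&(Z<.068),.062),np.median(Z[b&(Z>.057)&(Z<.067)]))
    print("dialbase+grip",rect(n,b&(Z>.068),.08),"grip",rect(n,b&(Z>.09),.106),Z[b].max())
    b=box(Rr,.17);print("riser",rect(n,b&(Z>.045),.058))
    print("pad",rect(n,b&(Z>.068),.074))
    b=box(S,.06)&(Z<.03);g=p.max(2);print("slider grey",p[int(proj(n,S)[0,1]),int(proj(n,S)[0,0])]);print(rect(n,b&(g<110),.014))
p=cv2.imread("pics/top0.png");q=cv2.imread("pics/scene0.png")
a=cv2.resize(p[150:220,300:380],None,fx=5,fy=5,interpolation=2);b=cv2.resize(p[170:255,135:225],None,fx=4,fy=4,interpolation=2)
c=cv2.resize(q[140:210,125:205],None,fx=5,fy=5,interpolation=2)
o=np.zeros((600,800,3),np.uint8);o[:350//1,:400]=a[:350];o[:340,400:760]=b;o[350:600,:400]=c[:250];
e=cv2.resize(q[195:235,280:340],None,fx=6,fy=6,interpolation=2);o[350:590,400:760]=e;cv2.imwrite("pics/c1.png",o)
E
python3 m.py
```

```text
top approx [ 0.56685289 -0.15007638  0.06      ] [0.48507329 0.40447211 0.06      ] [0.52081687 0.29541267 0.01      ]
desk z -0.0009002616913734718 0.0033318565398389173
lamp (array([ 569.1, -153.9]), array([181. , 120.6]), 76.59, np.int32(1727)) 0.06142619349460943
dialbase+grip (array([ 560. , -199.1]), array([66.7, 61.3]), 4.1, np.int32(254)) grip (array([ 558.2, -195.8]), array([13.3, 51.7]), 19.13, np.int32(68)) 0.11223983091071532
riser (array([485.2, 406.5]), array([219.5, 160.3]), 3.05, np.int32(3365))
pad (array([493.6, 437.5]), array([151.8,  81.7]), 3.19, np.int32(1124))
slider grey [109 107 106]
(array([521.7, 298.5]), array([41.4, 71.8]), 10.07, np.int32(204))
scene approx [ 0.59336679 -0.14028788  0.06      ] [0.49590547 0.41069177 0.06      ] [0.52490147 0.30295661 0.01      ]
desk z 0.00021451328120936086 0.002028984101981284
lamp (array([ 575.9, -147.7]), array([189.4, 128.5]), 76.75, np.int32(1276)) 0.06226593055141466
dialbase+grip (array([ 564.4, -189.4]), array([83.9, 69.8]), 26.99, np.int32(281)) grip (array([ 568.3, -189.1]), array([28.6, 52.8]), 21.96, np.int32(98)) 0.1099414619838125
riser (array([492.2, 411.2]), array([231.5, 159.7]), 3.01, np.int32(2964))
pad (array([497.6, 441.3]), array([158.6,  81.7]), 2.96, np.int32(1076))
slider grey [138 139 128]
(array([529.6, 299.2]), array([48.2, 56.4]), 9.77, np.int32(154))
```

View pics/c1.png

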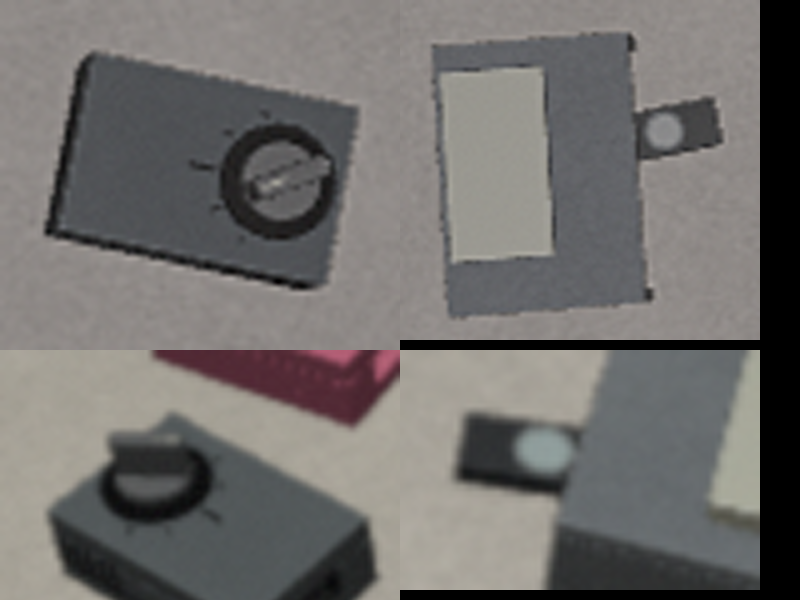

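The crop shows the slot face on the lamp's left, with the long mark pointing left. The bar's white pointer is at lower left, in line with the 0.6 mark, so the dial starts at 0.6 and needs +0.6 rad clockwise. The measured sizes match the given ones (lamp 181x121, riser 220x160).

```bash
cat >> h.py <<'E'
def yaw():
    o=robot.get_obs();z=R.from_quat(o['tool_rot']).as_matrix();return o,z
def plan(way,step=5.,rs=.17):
    """way: (xyz mm, jaw yaw deg, grip cm); prints rows from the present pose, tool down"""
    o,M=yaw();p=o['position']*1000;print("t",o['time'],"p",p.round(1),"jaw yaw",np.degrees(np.arctan2(M[1,2],M[0,2])).round(2),"q",o['q'].round(2),"xdir",M[:,0].round(3),"w",round(o['grip_width']*1e3,1),"F",o['ft_force'].round(1))
    for t,y,g in way:
        y=np.radians(y);z=np.array([np.cos(y),np.sin(y),0]);x=np.array([0,0,-1.]);T=np.c_[x,np.cross(z,x),z]
        rv=R.from_matrix(M.T@T).as_rotvec();d=np.array(t,float)-p
        n=max(1,int(np.ceil(max(np.linalg.norm(d)/10/step,np.linalg.norm(rv)/rs))))
        for k in range(n):
            row=np.r_[(M.T@d)/10/n,rv/n];print([round(float(v),2 if i<3 else 3) for i,v in enumerate(row)]+[g],end=", ");M=M@R.from_rotvec(rv/n).as_matrix()
        p=np.array(t,float);print(f"  # {n}")
E
python3 - <<'E'
from h import *
print(ray("top",[(287,141),(398,148)],.03))
plan([((350,-440,220),-70,8.0),((520,0,220),-30,8.0),((525,281,120),10.1,8.0),((525,281,5),10.1,8.0)])
E
```

```text
[[ 0.71806081  0.01621418  0.03      ]
 [ 0.68668007 -0.35693036  0.03      ]]
t 0.1 p [ 150.9 -605.8  221.6] jaw yaw -76.03 q [-1.51  0.53  1.43  0.    1.18 -0.18] xdir [-0.     0.002 -1.   ] w 86.9 F [ 0.2  0.6 -0.4]
[0.03, 3.89, -1.88, -0.018, -0.0, -0.0, 8.0], [0.03, 3.92, -1.81, -0.018, -0.0, -0.0, 8.0], [0.03, 3.95, -1.74, -0.018, -0.0, -0.0, 8.0], [0.03, 3.98, -1.67, -0.018, -0.0, -0.0, 8.0], [0.03, 4.01, -1.6, -0.018, -0.0, -0.0, 8.0], [0.03, 4.04, -1.53, -0.018, -0.0, -0.0, 8.0],   # 6
[-0.0, 3.1, -3.55, -0.07, 0.0, 0.0, 8.0], [-0.0, 3.34, -3.33, -0.07, 0.0, 0.0, 8.0], [0.0, 3.57, -3.09, -0.07, 0.0, 0.0, 8.0], [0.0, 3.77, -2.83, -0.07, 0.0, 0.0, 8.0], [0.0, 3.96, -2.56, -0.07, 0.0, 0.0, 8.0], [0.0, 4.13, -2.28, -0.07, 0.0, 0.0, 8.0], [0.0, 4.28, -1.98, -0.07, 0.0, 0.0, 8.0], [0.0, 4.41, -1.68, -0.07, 0.0, 0.0, 8.0], [0.0, 4.51, -1.37, -0.07, 0.0, 0.0, 8.0], [0.0, 4.6, -1.05, -0.07, 0.0, 0.0, 8.0],   # 10
[1.67, 4.1, -2.27, -0.117, -0.0, 0.0, 8.0], [1.67, 4.33, -1.78, -0.117, -0.0, 0.0, 8.0], [1.67, 4.51, -1.26, -0.117, -0.0, 0.0, 8.0], [1.67, 4.63, -0.73, -0.117, -0.0, 0.0, 8.0], [1.67, 4.68, -0.18, -0.117, -0.0, 0.0, 8.0], [1.67, 4.67, 0.36, -0.117, -0.0, 0.0, 8.0],   # 6
[3.83, -0.0, 0.0, -0.0, 0.0, -0.0, 8.0], [3.83, -0.0, 0.0, -0.0, 0.0, -0.0, 8.0], [3.83, -0.0, 0.0, -0.0, 0.0, -0.0, 8.0],   # 3
```

Call:
arm_command(plan=[[0,3.9,-1.9,-0.018,0,0,8],[0,3.9,-1.8,-0.018,0,0,8],[0,3.9,-1.7,-0.018,0,0,8],[0,4,-1.7,-0.018,0,0,8],[0,4,-1.6,-0.018,0,0,8],[0,4,-1.5,-0.018,0,0,8],[0,3.1,-3.5,-0.07,0,0,8],[0,3.3,-3.3,-0.07,0,0,8],[0,3.6,-3.1,-0.07,0,0,8],[0,3.8,-2.8,-0.07,0,0,8],[0,4,-2.6,-0.07,0,0,8],[0,4.1,-2.3,-0.07,0,0,8]])

```text
time: 1.6
position: [0.4556, -0.1646, 0.2185]
tool_rot: [0.274, 0.654, -0.27, 0.651]
ft_force: [0.5, -0.3, 0.1]
grip_width: 0.0799
```

```bash
python3 - <<'E'
from h import *
plan([((525,240,160),10.1,8.0),((525,281,100),10.1,8.0)])
E
```

```text
t 1.6 p [ 455.6 -164.6  218.5] jaw yaw -45.25 q [-0.58  0.35  1.78  0.01  1.02  0.21] xdir [-0.002  0.007 -1.   ] w 79.9 F [ 0.5 -0.3  0.1]
[0.68, 3.71, -2.65, -0.107, -0.0, -0.001, 8.0], [0.68, 3.97, -2.23, -0.107, -0.0, -0.001, 8.0], [0.67, 4.19, -1.79, -0.107, -0.0, -0.001, 8.0], [0.67, 4.36, -1.34, -0.107, -0.0, -0.001, 8.0], [0.66, 4.48, -0.86, -0.107, -0.0, -0.001, 8.0], [0.66, 4.54, -0.38, -0.107, -0.0, -0.001, 8.0], [0.66, 4.56, 0.11, -0.107, -0.0, -0.001, 8.0], [0.65, 4.52, 0.6, -0.107, -0.0, -0.001, 8.0], [0.65, 4.43, 1.08, -0.107, -0.0, -0.001, 8.0],   # 9
[3.0, 2.02, 0.36, 0.0, 0.0, -0.0, 8.0], [3.0, 2.02, 0.36, 0.0, 0.0, -0.0, 8.0],   # 2
```

Call:
arm_command(plan=[[0.7,3.7,-2.6,-0.107,0,0,8],[0.7,4,-2.2,-0.107,0,0,8],[0.7,4.2,-1.8,-0.107,0,0,8],[0.7,4.4,-1.3,-0.107,0,0,8],[0.7,4.5,-0.9,-0.107,0,0,8],[0.7,4.5,-0.4,-0.107,0,0,8],[0.7,4.6,0.1,-0.107,0,0,8],[0.6,4.5,0.6,-0.107,0,0,8],[0.6,4.4,1.1,-0.107,0,0,8],[3,2,0.4,0,0,0,8],[3,2,0.4,0,0,0,8]])

```text
time: 2.98
position: [0.5223, 0.2998, 0.0967]
tool_rot: [-0.071, 0.702, 0.077, 0.704]
ft_force: [0.4, -0.4, -0.6]
grip_width: 0.08
```

```bash
python3 - <<'E'
from h import *
plan([((525,281,60),10.1,8.0),((525,281,4),10.1,8.0)])
p,d=optics.camera("scene"); cv2.imwrite("pics/s1.png",cv2.resize(p[130:270,220:400],None,fx=4,fy=4))
E
```

```text
t 2.975 p [522.3 299.8  96.7] jaw yaw 12.02 q [0.33 0.66 1.6  0.01 0.88 0.12] xdir [ 0.002  0.008 -1.   ] w 80.0 F [ 0.4 -0.4 -0.6]
[3.66, -1.92, -0.14, 0.034, 0.003, -0.007, 8.0],   # 1
[2.8, 0.0, -0.0, -0.0, 0.0, -0.0, 8.0], [2.8, 0.0, -0.0, -0.0, 0.0, -0.0, 8.0],   # 2
```

View pics/s1.png

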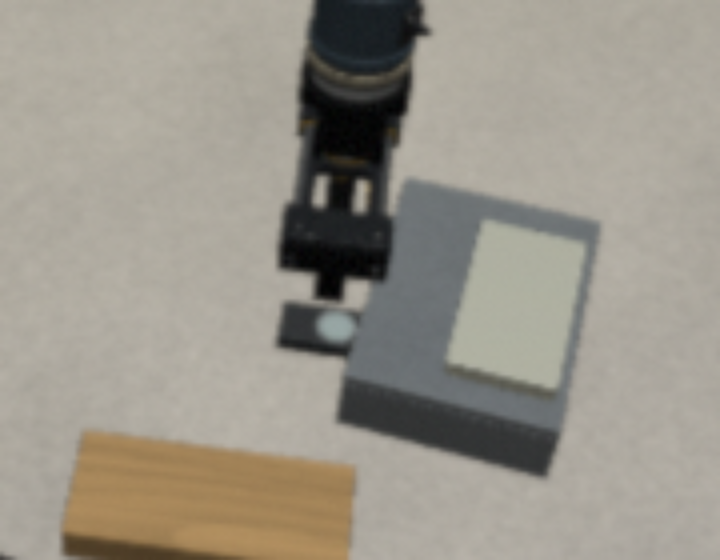

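The jaws hang over the nose, which is at crop px (280-350, 305-350), and are slightly too close to the riser. I'll shift 19 mm and go down.

Call:
arm_command(plan=[[1,-1.9,-0.1,0.034,0,-0.007,8],[2.6,0,0,0,0,0,8],[2.6,0,0,0,0,0,8],[2,0,0,0,0,0,8],[0,0,0,0,0,0,8]])

```text
time: 3.65
position: [0.5243, 0.2744, 0.0086]
tool_rot: [-0.06, 0.706, 0.058, 0.704]
ft_force: [-1.3, -0.2, -0.3]
grip_width: 0.08
```

```bash
python3 - <<'E'
from h import *
plan([((525,281,4),10.1,8.0)])
E
```

```text
t 3.65 p [524.3 274.4   8.6] jaw yaw 9.61 q [ 0.29  0.79  1.65 -0.    0.7   0.13] xdir [-0.002 -0.003 -1.   ] w 80.0 F [-1.3 -0.2 -0.3]
[0.46, 0.64, 0.18, -0.008, -0.003, 0.003, 8.0],   # 1
```

Call:
arm_command(plan=[[0.5,0.6,0.2,0.008,-0.003,0.003,8],[0,0,0,0,0,0,6],[0,0,0,0,0,0,5],[0,0,0,0,0,0,4.5],[0,0,0,0,0,0,3.5],[0,0,0,0,0,0,3.5],[0,0,0,0,0,0,3.5]], grip_force=25)

```text
time: 4.53
position: [0.5278, 0.2802, 0.0069]
tool_rot: [-0.055, 0.703, 0.056, 0.707]
ft_force: [0.6, -0.5, -0.7]
grip_width: 0.0397
```

Call:
arm_command(plan=[[-0.1,-1,0,0,0,0,3.5],[0,-2,0,0,0,0,3.5],[0,-2,0,0,0,0,3.5],[0,-2,0,0,0,0,3.5],[0,-2,0,0,0,0,3.5],[0,-2,0,0,0,0,3.5],[0,-2,0,0,0,0,3.5],[0,-2,0,0,0,0,3.5],[0,-1,0,0,0,0,3.5],[0,0,0,0,0,0,3.5]])

```text
time: 5.78
position: [0.5535, 0.1052, 0.0074]
tool_rot: [-0.053, 0.704, 0.053, 0.706]
ft_force: [-0.5, 0.4, -1.0]
grip_width: 0.0398
```

```bash
python3 - <<'E'
from h import *
plan([((550,130,4),10.1,8.0)])
p,d=optics.camera("scene"); cv2.imwrite("pics/s2.png",cv2.resize(p[130:270,200:380],None,fx=4,fy=4))
E
```

```text
t 5.775 p [553.5 105.2   7.4] jaw yaw 8.55 q [-0.01  0.77  1.73  0.    0.63 -0.16] xdir [ 0.004  0.    -1.   ] w 39.8 F [-0.5  0.4 -1. ]
[0.34, 2.5, 0.02, -0.027, 0.004, 0.0, 8.0],   # 1
```

View pics/s2.png

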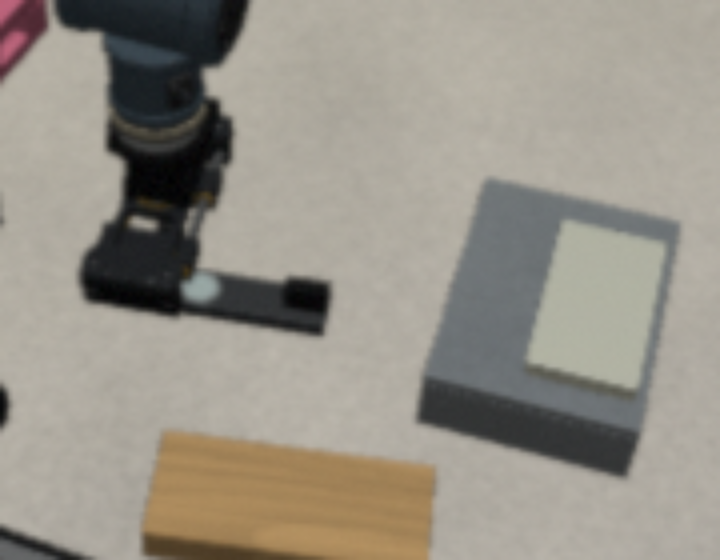

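The slider is fully out and flat on the desk, with its grip at crop px (305,295). Next I let go and lift straight up.

Call:
arm_command(plan=[[0,0,0,0,0,0,5.5],[0,0,0,0,0,0,6],[0,0,0,0,0,0,6],[-2,0,0,0,0,0,6],[-5,0,0,0,0,0,6],[-5,3,-4,0,0,0,6],[-3,3,-5,0,0,0,6],[0,0,-5,0,0,0,6],[0,0,0,0,0,0,3.5]])

```text
time: 6.95
position: [0.4076, 0.1451, 0.1549]
tool_rot: [-0.054, 0.703, 0.056, 0.707]
ft_force: [0.5, -0.4, -0.9]
grip_width: 0.0555
```

```bash
cat > sl.py <<'E'
from h import *
import sys
for n in("top","scene"):
    p,d=optics.camera(n);W=cloud(n,d=d);X,Y,Z=W[...,0],W[...,1],W[...,2];cv2.imwrite(f"pics/x_{n}.png",p)
    b=(X>.45)&(X<.62)&(Y>.04)&(Y<.30)&(Z<.06)
    g=p.max(2);sat=p.max(2)-p.min(2)
    m=b&(Z<.025)&(g<100);print(n,"plate",rect(n,m,.014))
    m=b&(g<45);print("grip dark",rect(n,m,.038)); m=b&(Z>.026);print("grip hi",rect(n,m,.038))
E
python3 sl.py; python3 - <<'E'
from h import *
plan([((530,240,100),10,3.5)])
p=cv2.imread("pics/x_top.png")
cv2.imwrite("pics/t3.png",cv2.resize(p[130:270,180:360],None,fx=4,fy=4,interpolation=2))
E
```

```text
top plate (array([540.5, 166.1]), array([ 41.5, 148.5]), 10.07, np.int32(428))
grip dark (array([529.8, 220.6]), array([16.2, 31.6]), 10.03, np.int32(35))
grip hi (array([530.8, 220.5]), array([16. , 35.1]), 12.77, np.int32(53))
scene plate (array([547.5, 171.1]), array([ 47.6, 148.5]), 10.36, np.int32(412))
grip dark (array([545.4, 226.3]), array([33.1, 34.6]), 19.11, np.int32(88))
grip hi (array([536.4, 226.6]), array([25.1, 35.3]), 21.97, np.int32(70))
t 7.05 p [413.8 145.2 155.4] jaw yaw 8.85 q [ 0.08  0.39  1.97  0.    0.77 -0.08] xdir [ 0.013  0.003 -1.   ] w 49.1 F [-0.7 -0.7 -0.7]
[1.43, 1.89, 3.22, -0.005, 0.003, -0.0, 3.5], [1.42, 1.88, 3.23, -0.005, 0.003, -0.0, 3.5], [1.41, 1.86, 3.24, -0.005, 0.003, -0.0, 3.5], [1.4, 1.85, 3.26, -0.005, 0.003, -0.0, 3.5],   # 4
```

View pics/t3.png

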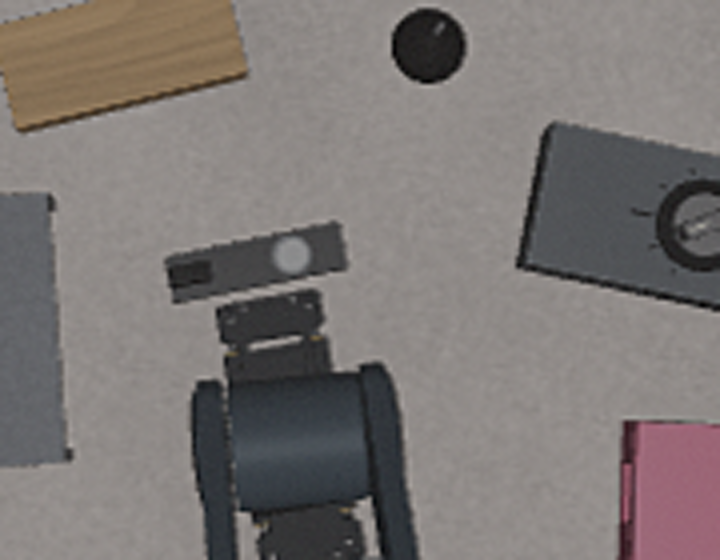

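The slider lies flat and free with its grip at crop px (190,272). Plate size reads 148x41 and grip size 35x16, both as expected. Slider centre is (540.5,166.1) and the grip is (530.5,222).

```bash
python3 - <<'E'
from h import *
plan([((532,222,110),10.1,3.5)])
E
```

```text
t 7.05 p [413.8 145.2 155.4] jaw yaw 8.85 q [ 0.08  0.39  1.97  0.    0.77 -0.08] xdir [ 0.013  0.003 -1.   ] w 49.1 F [-0.7 -0.7 -0.7]
[1.57, 1.92, 4.27, -0.007, 0.005, -0.0, 3.5], [1.55, 1.89, 4.29, -0.007, 0.005, -0.0, 3.5], [1.53, 1.86, 4.31, -0.007, 0.005, -0.0, 3.5],   # 3
```

Call:
arm_command(plan=[[1.6,1.9,4.3,-0.007,0.005,0,3.5],[1.5,1.9,4.3,-0.007,0.005,0,3.5],[1.5,1.9,4.3,-0.007,0.005,0,3.5],[0,0,0,0,0,0,3.5]])

```text
time: 7.55
position: [0.5436, 0.2251, 0.1086]
tool_rot: [-0.061, 0.702, 0.062, 0.707]
ft_force: [-0.5, -0.8, -0.2]
grip_width: 0.0356
```

```bash
python3 - <<'E'
from h import *
plan([((532,222,60),10.1,3.5),((532,222,18),10.1,3.5)])
E
```

```text
t 7.55 p [543.6 225.1 108.6] jaw yaw 9.97 q [ 0.2   0.63  1.63 -0.    0.88  0.03] xdir [ 0.007  0.001 -1.   ] w 35.6 F [-0.5 -0.8 -0.2]
[2.43, -0.05, -0.62, -0.001, 0.003, -0.0, 3.5], [2.43, -0.05, -0.61, -0.001, 0.003, -0.0, 3.5],   # 2
[4.2, 0.0, -0.0, 0.0, 0.0, 0.0, 3.5],   # 1
```

Call:
arm_command(plan=[[2.4,0,-0.6,0,0.003,0,3.5],[2.2,0,-0.6,0,0.003,0,3.5],[0,0,0,0,0,0,3.5]])

```text
time: 7.92
position: [0.5338, 0.2225, 0.0605]
tool_rot: [-0.061, 0.704, 0.061, 0.705]
ft_force: [0.3, -0.5, -0.7]
grip_width: 0.0349
```

```bash
python3 - <<'E'
from h import *
plan([((532,222,18),10.1,3.5)])
E
```

```text
t 7.925 p [533.8 222.5  60.5] jaw yaw 9.95 q [ 0.2   0.69  1.68 -0.    0.77  0.03] xdir [ 0.001 -0.    -1.   ] w 34.9 F [ 0.3 -0.5 -0.7]
[4.25, -0.02, -0.19, -0.003, 0.001, 0.0, 3.5],   # 1
```

Call:
arm_command(plan=[[2.1,0,-0.1,0,0,0,3.5],[2.1,0,-0.1,0,0,0,3.5],[0,0,0,0,0,0,3.5],[0,0,0,0,0,0,2.5],[0,0,0,0,0,0,1.2],[0,0,0,0,0,0,1.2],[0,0,0,0,0,0,1.2],[0,0,0,0,0,0,1.2]], grip_force=30)

```text
time: 8.93
position: [0.5375, 0.2221, 0.0239]
tool_rot: [-0.06, 0.7, 0.061, 0.709]
ft_force: [-0.0, 0.1, -1.3]
grip_width: 0.0159
```

```bash
python3 - <<'E'
from h import *
plan([((532,222,18),10.1,3.5)])
E
python3 sl.py
```

```text
t 8.925 p [537.5 222.1  23.9] jaw yaw 9.86 q [ 0.2   0.75  1.69 -0.    0.69  0.03] xdir [ 0.012  0.002 -1.   ] w 15.9 F [-0.   0.1 -1.3]
[0.58, 0.08, -0.55, -0.004, 0.012, 0.0, 3.5],   # 1
top plate (array([550.4, 125.2]), array([41.5, 64.6]), 8.17, np.int32(152))
grip dark (array([528.8, 131.6]), array([0., 0.]), 0.0, np.int32(1))Traceback (most recent call last):
  File "sl.py", line 8, in <module>
    m=b&(g<45);print("grip dark",rect(n,m,.038)); m=b&(Z>.026);print("grip hi",rect(n,m,.038))
                                                                               ~~~~^^^^^^^^^^
  File "h.py", line 18, in rect
    n,l,s,_=cv2.connectedComponentsWithStats(mask.astype(np.uint8));k=1+s[1:,4].argmax()
                                                                        ~~~~~~~~~~~~~~^^
ValueError: attempt to get argmax of an empty sequence
```

Grip held at 15.9 mm. I'll lift 60 mm, then carry it to a pose in front of the slot.

Call:
arm_command(plan=[[-1,0,0,0,0,0,1.2],[-2,0,0,0,0,0,1.2],[-2,0,0,0,0,0,1.2],[-1,0,0,0,0,0,1.2],[0,0,0,0,0,0,1.2]], grip_force=40)

```text
time: 9.6
position: [0.5365, 0.2221, 0.0868]
tool_rot: [-0.06, 0.7, 0.061, 0.709]
ft_force: [-0.4, -0.9, -2.2]
grip_width: 0.0155
```

```bash
python3 - <<'E'
from h import *
plan([((632,111,84),-13.4,1.2)],step=3,rs=.06)
E
```

```text
t 9.6 p [536.5 222.1  86.8] jaw yaw 9.86 q [ 0.2   0.65  1.67 -0.    0.81  0.03] xdir [ 0.011  0.002 -1.   ] w 15.5 F [-0.4 -0.9 -2.2]
[0.05, -1.8, 1.07, 0.058, 0.002, -0.0, 1.2], [0.05, -1.73, 1.17, 0.058, 0.002, -0.0, 1.2], [0.05, -1.66, 1.27, 0.058, 0.002, -0.0, 1.2], [0.05, -1.58, 1.37, 0.058, 0.002, -0.0, 1.2], [0.05, -1.5, 1.46, 0.058, 0.002, -0.0, 1.2], [0.04, -1.42, 1.54, 0.058, 0.002, -0.0, 1.2], [0.04, -1.32, 1.62, 0.058, 0.002, -0.0, 1.2],   # 7
```

Call:
arm_command(plan=[[0,-1.8,1,0.058,0.002,0,1.2],[0,-1.7,1.2,0.058,0.002,0,1.2],[0,-1.7,1.3,0.058,0.002,0,1.2],[0,-1.6,1.4,0.058,0.002,0,1.2],[0,-1.5,1.5,0.058,0.002,0,1.2],[0,-1.4,1.5,0.058,0.002,0,1.2],[0,-1.3,1.6,0.058,0.002,0,1.2],[0,0,0,0,0,0,1.2]])

```text
time: 10.6
position: [0.6382, 0.0991, 0.0845]
tool_rot: [0.094, 0.703, -0.093, 0.699]
ft_force: [-1.3, 0.1, -1.0]
grip_width: 0.0157
```

```bash
cat > pre.py <<'E'
from h import *
plan([((632,101,48),-13.4,1.2)],step=3,rs=.06)
o,M=yaw();h=(o['position'][2]*1000-23.9)/1000
for n in("top","scene"):
    p,d=optics.camera(n);W=cloud(n,d=d);X,Y,Z=W[...,0],W[...,1],W[...,2];cv2.imwrite(f"pics/y_{n}.png",p)
    g=p.max(2)
    b=(X>.52)&(X<.70)&(Y>-.10)&(Y<.16)&(Z>h-.004)&(Z<h+.026)&(g<105)
    b&=~((X-.718)**2+(Y-.016)**2<.045**2)
    nn,l,s,_=cv2.connectedComponentsWithStats(b.astype(np.uint8));k=1+s[1:,4].argmax();m=l==k
    print(n,"h",h,rect(n,m,h+.014))
    w=m&(p.min(2)>75)
    if n=="top": # plate directions by pca-free minAreaRect ; nose corner points
        cs,_=cv2.findContours(m.astype(np.uint8),0,1);c=max(cs,key=len)[:,0];P=ray(n,c,h+.014)*1000
        np.save("pics/plate.npy",P);print("ymin",P[P[:,1]<P[:,1].min()+8].round(1)[:, :2].tolist())
    print("zmed",np.median(Z[m]),m.sum())
E
python3 pre.py;python3 - <<'E'
import cv2,numpy as np
p=cv2.imread("pics/y_top.png");q=cv2.imread("pics/y_scene.png")
o=np.hstack([cv2.resize(p[110:230,240:380],None,fx=2.85,fy=4,interpolation=2)[:480,:399],cv2.resize(q[130:270,130:270],(400,480),interpolation=2)]);cv2.imwrite("pics/v4.png",o)
E
```

```text
t 10.6 p [638.2  99.1  84.5] jaw yaw -15.25 q [-0.02  0.73  1.48  0.    0.94  0.25] xdir [-0.005  0.002 -1.   ] w 15.7 F [-1.3  0.1 -1. ]
[1.82, 0.01, -0.31, -0.016, -0.003, -0.0, 1.2], [1.82, 0.02, -0.32, -0.016, -0.003, -0.0, 1.2],   # 2
top h 0.0605674845602483 (array([582.2, -76.2]), array([ 45.3, 120.3]), 87.95, np.int32(348))
ymin [[521.5, -90.2], [521.4, -93.4], [521.3, -96.6], [524.5, -96.8], [527.8, -96.9], [531.0, -97.0], [534.2, -97.1], [537.5, -97.2], [540.8, -94.1], [543.9, -97.5], [547.2, -97.6], [550.4, -97.7], [553.7, -97.8], [556.9, -97.9], [560.2, -94.8], [563.5, -94.9], [566.7, -95.0], [570.0, -95.1], [573.2, -95.3], [576.5, -95.4], [579.7, -95.5], [583.0, -95.6], [586.2, -95.7], [589.5, -95.8], [592.7, -95.9], [596.0, -96.1], [599.2, -96.2], [602.5, -93.0], [605.7, -96.4], [609.0, -96.5], [612.2, -96.6], [615.5, -96.8], [618.8, -93.6], [622.0, -97.0], [625.3, -97.1], [628.6, -97.2], [631.8, -97.3], [635.2, -94.2], [638.4, -94.3], [641.7, -94.4], [638.5, -91.1]]
zmed 0.06100661623224335 348
scene h 0.0605674845602483 (array([600.2, -69.1]), array([ 47.6, 121.2]), 88.1, np.int32(318))
zmed 0.06213104521879159 318
```

View pics/v4.png

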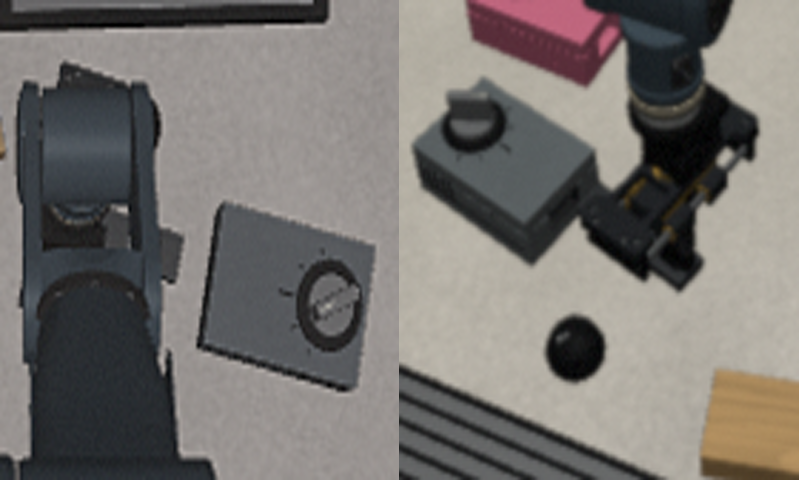

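The held slider's nose shows in the top view at crop px (185,258), short of the lamp. I'll lower it, trim yaw and roll, then measure the nose against the lamp in the same image.

Call:
arm_command(plan=[[1.8,0,-0.3,-0.016,-0.008,0,1.2],[1.8,0,-0.3,-0.016,-0.007,0,1.2],[0,0,0,0,0,0,1.2],[0,0,0,0,0,0,1.2]])

```text
time: 11.2
position: [0.6277, 0.1059, 0.0485]
tool_rot: [0.08, 0.701, -0.08, 0.705]
ft_force: [0.1, -0.1, -1.5]
grip_width: 0.0156
```

```bash
cat > pre.py <<'E'
from h import *
plan([((632,101,46),-13.4,1.2)],step=3,rs=.06)
o,M=yaw();h=(o['position'][2]*1000-23.9)/1000
for n in("top","scene"):
    p,d=optics.camera(n);W=cloud(n,d=d);X,Y,Z=W[...,0],W[...,1],W[...,2];cv2.imwrite(f"pics/y_{n}.png",p)
    g=p.max(2);b=(X>.54)&(X<.67)&(Y>-.05)&(Y<.10)&(Z>h+.004)&(Z<h+.024)
    if b.sum()<20: print(n,b.sum());continue
    print(n,"h",h,rect(n,b,h+.014),"zmed",np.median(Z[b]))
    cs,_=cv2.findContours(b.astype(np.uint8),0,1);P=ray(n,max(cs,key=len)[:,0],h+.014)*1000
    # lamp frame, camera coordinates of the lamp
    a=np.radians(-103.41);C=np.array([569.1,-153.9]);q=P[:,:2]-C;L=np.c_[q@[np.cos(a),np.sin(a)],q@[-np.sin(a),np.cos(a)]]
    print(L[L[:,0].argsort()][::-1][:40].round(1).tolist())
E
python3 pre.py
```

```text
t 11.2 p [627.7 105.9  48.5] jaw yaw -12.98 q [-0.01  0.76  1.53 -0.    0.84  0.22] xdir [ 0.006 -0.001 -1.   ] w 15.6 F [ 0.1 -0.1 -1.5]
[0.25, -0.38, 0.53, 0.007, 0.006, -0.001, 1.2],   # 1
top h 0.02461581730867278 (array([597.4,  -7.4]), array([30.6, 41.1]), 76.94, np.int32(102)) zmed 0.03785866127980886
[[-133.7, -22.3], [-133.8, -5.3], [-133.9, 11.7], [-134.4, -19.0], [-134.5, -2.0], [-135.0, -15.8], [-135.1, 1.2], [-135.7, -12.5], [-135.8, 4.5], [-136.3, -26.3], [-136.4, -9.3], [-136.5, 7.8], [-137.2, 11.0], [-139.5, -27.0], [-141.1, 13.6], [-143.4, -24.4], [-144.3, 12.9], [-146.7, -25.1], [-147.6, 12.2], [-149.9, -25.8], [-150.8, 11.5], [-153.2, -26.5], [-153.8, -23.2], [-154.5, -20.0], [-154.7, 14.1], [-155.2, -16.7], [-155.8, -13.5], [-156.5, -10.2], [-157.2, -6.9], [-158.0, 13.4], [-161.1, -4.4], [-161.2, 12.7], [-161.8, -1.1], [-162.5, 2.2], [-163.1, 5.4], [-163.8, 8.7], [-164.5, 12.0]]
scene h 0.02461581730867278 (array([599.1, -10.3]), array([23.8, 44.8]), 67.51, np.int32(54)) zmed 0.03905436301491072
[[-137.6, -22.7], [-137.8, -17.4], [-138.0, -12.2], [-138.2, -7.0], [-138.4, -1.8], [-138.7, 3.3], [-138.9, 8.4], [-139.1, 13.5], [-140.2, -24.5], [-141.9, 16.8], [-145.7, -23.0], [-147.3, 18.1], [-148.3, -24.9], [-148.7, -14.5], [-148.9, -9.3], [-149.1, -4.1], [-149.3, 1.0], [-149.5, 6.1], [-149.7, 11.2], [-151.4, -16.3], [-152.5, 14.4], [-152.7, 19.5], [-153.8, -23.4], [-154.0, -18.2], [-155.3, 17.7], [-156.4, -25.3], [-156.6, -20.1], [-159.3, -21.9], [-161.9, -23.8]]
```

Slider against slot: axis 7 mm off in lamp y, yaw +0.43°, nose gap 43 mm, underside at about 24.6 mm. I correct these first, then re-measure.

Call:
arm_command(plan=[[0.25,0,0.7,0.0075,0,0,1.2],[0,0,0,0,0,0,1.2],[0,0,0,0,0,0,1.2]])

```text
time: 11.68
position: [0.6364, 0.1039, 0.0474]
tool_rot: [0.083, 0.699, -0.083, 0.705]
ft_force: [-0.0, -0.3, -1.6]
grip_width: 0.0153
```

```bash
python3 pre.py
```

```text
t 11.675 p [636.4 103.9  47.4] jaw yaw -13.47 q [-0.01  0.77  1.51 -0.    0.85  0.22] xdir [ 0.009 -0.001 -1.   ] w 15.3 F [-0.  -0.3 -1.6]
[0.13, -0.39, -0.37, -0.001, 0.009, -0.001, 1.2],   # 1
top h 0.023467820741558478 (array([606.9, -11.4]), array([30. , 43.3]), 88.18, np.int32(99)) zmed 0.036898456122571144
[[-133.7, -5.2], [-133.8, 11.9], [-134.4, -1.9], [-134.5, 15.2], [-134.9, -15.6], [-135.0, 1.4], [-135.1, 18.4], [-135.6, -12.4], [-135.7, 4.7], [-135.8, 21.7], [-136.3, -9.1], [-136.4, 7.9], [-138.2, -16.3], [-139.1, 21.0], [-141.4, -17.0], [-142.3, 20.3], [-144.7, -17.7], [-145.6, 19.6], [-147.9, -18.4], [-148.8, 18.9], [-151.8, -15.9], [-152.5, -12.6], [-152.7, 21.5], [-156.0, 20.8], [-156.4, -10.1], [-157.1, -6.8], [-157.8, -3.5], [-158.4, -0.3], [-159.1, 3.0], [-159.2, 20.1], [-159.8, 6.3], [-160.5, 9.6], [-161.1, 12.8], [-161.8, 16.1], [-162.5, 19.4], [-165.8, 18.7], [-166.4, 21.9]]
scene h 0.023467820741558478 (array([608.9,  -9. ]), array([24.3, 44.4]), 79.02, np.int32(53)) zmed 0.03785270891425618
[[-137.2, -12.9], [-137.4, -7.7], [-137.7, -2.6], [-137.9, 2.6], [-138.1, 7.7], [-138.3, 12.8], [-138.5, 17.9], [-138.8, 23.0], [-139.9, -14.8], [-142.5, -16.7], [-144.1, 24.3], [-146.1, 7.3], [-146.3, 12.4], [-146.5, 17.4], [-146.9, 27.5], [-148.0, -15.2], [-148.4, -4.8], [-148.6, 0.3], [-148.8, 5.4], [-149.3, 20.6], [-149.5, 25.7], [-150.6, -17.1], [-151.0, -6.7], [-152.1, 23.8], [-153.6, -8.6], [-154.9, 27.0], [-156.0, -15.6], [-156.2, -10.4], [-158.7, -17.5], [-158.8, -12.3], [-161.5, -14.1]]
```

Call:
arm_command(plan=[[0.1,-1,-0.1,0,0,0,1.2],[0,-1.5,0,0,0,0,1.2],[0,-1,0,0,0,0,1.2],[0,0,0,0,0,0,1.2]])

```text
time: 12.28
position: [0.626, 0.0669, 0.0461]
tool_rot: [0.083, 0.699, -0.083, 0.705]
ft_force: [0.2, -0.6, -1.7]
grip_width: 0.0156
```

```bash
python3 pre.py|cut -c1-420
```

```text
t 12.275 p [626.   66.9  46.1] jaw yaw -13.51 q [-0.07  0.76  1.55 -0.    0.82  0.17] xdir [ 0.008 -0.001 -1.   ] w 15.6 F [ 0.2 -0.6 -1.7]
[0.01, 1.73, -0.11, -0.001, 0.004, -0.0, 1.2], [0.01, 1.73, -0.11, -0.001, 0.004, -0.0, 1.2],   # 2
top h 0.022227985432270187 (array([610.9,   8.3]), array([29.8, 16.7]), 88.77, np.int32(44)) zmed 0.03578157660422443
[[-103.5, -19.0], [-104.2, -15.7], [-104.9, -12.5], [-105.5, -9.2], [-106.2, -5.9], [-106.8, -19.7], [-106.9, -2.7], [-107.5, -16.4], [-108.1, -13.2], [-108.2, 3.9], [-108.8, -9.9], [-108.9, 7.2], [-109.5, -6.6], [-109.5, 10.4], [-110.1, -3.4], [-110.8, -0.1], [-110.8, -0.1], [-111.5, 3.2], [-112.1, 6.5], [-112.8, 9.7], [-113.5, 13.0], [-113.5, 13.0], [-114.1, 16.3], [-114.1, 16.3], [-114.8, 19.6], [-118.1, 18.9]]
scene h 0.022227985432270187 (array([628.9,  69.7]), array([45.6, 44. ]), 75.98, np.int32(90)) zmed 0.03621560369016397
[[-208.5, 13.0], [-208.5, 17.9], [-208.6, 22.9], [-211.2, 26.0], [-213.6, 14.3], [-216.2, 12.5], [-216.3, 27.3], [-218.8, 25.5], [-221.3, 13.9], [-223.8, 12.1], [-223.9, 26.9], [-226.4, 25.1], [-228.9, 13.4], [-231.4, 26.4], [-233.9, 24.6], [-234.0, 14.8], [-234.0, 4.9], [-236.5, 13.0], [-236.5, 8.0], [-239.0, 25.9], [-239.0, 6.2], [-241.6, 4.4], [-241.6, -10.6], [-241.7, -15.6], [-244.0, 27.2], [-244.1, 2.6], [-244.
```

Centred (sides at +19/-19) with the underside at 22 mm, so I start the insertion.

Call:
arm_command(plan=[[0,-1,0,0,0,0,1.2],[0,-1,0,0,0,0,1.2],[0,-0.5,0,0,0,0,1.2],[0,0,0,0,0,0,1.2]])

```text
time: 12.88
position: [0.6203, 0.0421, 0.0462]
tool_rot: [0.083, 0.699, -0.083, 0.705]
ft_force: [-0.2, 1.5, -1.8]
grip_width: 0.0156
```

```bash
python3 - <<'E'
from h import *
plan([((626,67,46),-13.4,1.2)])
q=robot.get_obs()['position'][:2]*1000-[569.1,-153.9];a=np.radians(-103.41);print(q@[np.cos(a),np.sin(a)],q@[-np.sin(a),np.cos(a)],robot.get_obs()['moment'])
E
```

```text
t 12.875 p [620.3  42.1  46.2] jaw yaw -13.42 q [-0.11  0.75  1.57  0.    0.81  0.12] xdir [ 0.009 -0.001 -1.   ] w 15.6 F [-0.2  1.5 -1.8]
[0.03, 2.55, -0.02, -0.0, 0.009, -0.001, 1.2],   # 1
-202.57062191479756 4.331775060166116 [ 0.07985809 -0.14166615 -0.0153016 ]
```

Call:
arm_command(plan=[[0,-1,0,0,0,0,1.2],[0,-1,0,0,0,0,1.2],[0,-1,0,0,0,0,1.2],[0,0,0,0,0,0,1.2]])

```text
time: 13.38
position: [0.6129, 0.0108, 0.0462]
tool_rot: [0.083, 0.699, -0.083, 0.705]
ft_force: [0.6, 0.3, -2.2]
grip_width: 0.0154
```

Call:
arm_command(plan=[[0,-1,0,0,0,0,1.2],[0,-1,0,0,0,0,1.2],[0,-1,0,0,0,0,1.2],[0,0,0,0,0,0,1.2]])

```text
time: 13.88
position: [0.6053, -0.0205, 0.0462]
tool_rot: [0.083, 0.699, -0.083, 0.705]
ft_force: [0.7, 0.2, -0.8]
grip_width: 0.0156
```

```bash
cat > l.py <<'E'
from h import *
o=robot.get_obs()
q=o['position'][:2]*1000-[569.1,-153.9];a=np.radians(-103.41);print(q@[np.cos(a),np.sin(a)],q@[-np.sin(a),np.cos(a)],o['moment'],o['ft_force']);plan([((626,67,46),-13.4,1.2)])
E
python3 l.py
```

```text
-138.1491296276833 4.315638347285457 [ 0.03567942 -0.07915964 -0.05281266] [ 0.70036403  0.16973037 -0.76337222]
t 13.875 p [605.3 -20.5  46.2] jaw yaw -13.43 q [-0.22  0.74  1.62  0.    0.78  0.01] xdir [ 0.008 -0.001 -1.   ] w 15.6 F [ 0.7  0.2 -0.8]
[0.01, 4.5, -0.01, -0.0, 0.004, -0.001, 1.2], [0.01, 4.5, -0.01, -0.0, 0.004, -0.001, 1.2],   # 2
```

Going freely; about 15 mm remains. Small steps until it touches the blind end.

Call:
arm_command(plan=[[0,-0.6,0,0,0,0,1.2],[0,-0.4,0,0,0,0,1.2],[0,-0.2,0,0,0,0,1.2],[0,0,0,0,0,0,1.2]])

```text
time: 14.38
position: [0.6023, -0.0326, 0.0461]
tool_rot: [0.083, 0.699, -0.082, 0.705]
ft_force: [0.2, -0.1, -1.7]
grip_width: 0.0156
```

Call:
arm_command(plan=[[0,-0.3,0,0,0,0,1.2],[0,-0.3,0,0,0,0,1.2]])

```text
time: 14.62
position: [0.6011, -0.0362, 0.0463]
tool_rot: [0.085, 0.699, -0.082, 0.705]
ft_force: [2.2, 12.4, 2.0]
grip_width: 0.0153
```

```bash
python3 l.py
```

```text
-121.93124459904686 3.8425563220907755 [ 2.1844137  -0.49619353  0.11805272] [ 2.20258985 12.43226264  2.00575846]
t 14.625 p [601.1 -36.2  46.3] jaw yaw -13.5 q [-0.25  0.74  1.63  0.01  0.77 -0.02] xdir [ 0.009  0.003 -1.   ] w 15.3 F [ 2.2 12.4  2. ]
[0.03, 3.54, 0.0, -0.001, 0.003, -0.002, 1.2], [0.02, 3.54, 0.01, -0.001, 0.003, -0.002, 1.2], [0.01, 3.54, 0.01, -0.001, 0.003, -0.002, 1.2],   # 3
```

Contact at the predicted depth (TCP lamp x -122, 12 N). I settle it, release and lift.

Call:
arm_command(plan=[[0.15,-0.1,0,0,0,0,1.2],[0,0,0,0,0,0,1.2],[0,0,0,0,0,0,2.5],[0,0,0,0,0,0,2.5],[0,0,0,0,0,0,2.5]])

```text
time: 15.25
position: [0.6021, -0.0368, 0.0457]
tool_rot: [0.085, 0.698, -0.081, 0.706]
ft_force: [-0.0, 0.3, 0.2]
grip_width: 0.0242
```

Call:
arm_command(plan=[[-1.5,0,0,0,0,0,2.5],[-4,0,0,0,0,0,2.5],[-5,0,0,0,0,0,2.5],[-4,0,0,0,0,0,2.5],[0,0,-5,0,0,0,4],[0,0,-5,0,0,0,4],[0,0,-4,0,0,0,4],[0,0,0,0,0,0,4]])

```text
time: 16.25
position: [0.4627, -0.0052, 0.201]
tool_rot: [0.084, 0.694, -0.082, 0.71]
ft_force: [0.3, -0.1, 0.3]
grip_width: 0.04
```

```bash
cat > fin.py <<'E'
from h import *
for n in("top","scene"):
    p,d=optics.camera(n);W=cloud(n,d=d);X,Y,Z=W[...,0],W[...,1],W[...,2];cv2.imwrite(f"pics/z_{n}.png",p)
    b=(X>.50)&(X<.68)&(Y>-.30)&(Y<.02)
    def lam(uvmask,z):
        cs,_=cv2.findContours(uvmask.astype(np.uint8),0,1);P=ray(n,max(cs,key=len)[:,0],z)*1000
        a=np.radians(-103.41);q=P[:,:2]-[569.1,-153.9];return np.c_[q@[np.cos(a),np.sin(a)],q@[-np.sin(a),np.cos(a)]]
    for nm,m,z in(("plate",b&(Y>-.075)&(Z>.024)&(Z<.046),.034),("grip",b&(Y>-.075)&(Z>.049)&(Z<.07),.058)):
        if m.sum()>8:
            L=lam(m,z);print(n,nm,"lamp x",L[:,0].min().round(1),L[:,0].max().round(1),"y",L[:,1].min().round(1),L[:,1].max().round(1),rect(n,m,z),np.median(Z[m]).round(4))
    m=b&(Z>.09)&(Y<-.12)&(Y>-.26)&(Z<.115)
    if m.sum()>8: print(n,"dial",rect(n,m,.106))
E
python3 fin.py; python3 l.py; python3 - <<'E'
import cv2,numpy as np
p=cv2.imread("pics/z_top.png");q=cv2.imread("pics/z_scene.png")
o=np.hstack([cv2.resize(p[130:230,280:380],(400,400),interpolation=2),cv2.resize(q[130:230,125:225],(400,400),interpolation=2)]);cv2.imwrite("pics/v5.png",o)
E
```

```text
top plate lamp x -140.0 -87.7 y -17.8 32.1 (array([601.7, -45. ]), array([57.1, 40.2]), 88.74, np.int32(111)) 0.0328
top grip lamp x -90.3 -77.9 y -13.6 32.3 (array([599.1, -35.4]), array([35.8, 16.8]), 74.64, np.int32(57)) 0.0583
top dial (array([ 558.4, -196.3]), array([13.3, 50.6]), 19.13, np.int32(69))
scene plate lamp x -149.6 -81.5 y -63.4 50.5 (array([589.4, -40. ]), array([ 67.7, 113.9]), 77.15, np.int32(219)) 0.0341
scene grip lamp x -100.3 -65.8 y -62.1 53.6 (array([584.6, -69.9]), array([ 33.8, 117.4]), 80.3, np.int32(155)) 0.0596
scene dial (array([ 566.3, -190.3]), array([23.9, 52.1]), 21.96, np.int32(92))
-119.64328526241047 -133.24678262031793 [ 0.02543596 -0.07584983  0.01827406] [ 0.75048783  0.70741952 -0.07338938]
t 16.35 p [467.2  -6.6 201.6] jaw yaw -13.54 q [-0.26  0.34  1.86  0.01  0.92 -0.03] xdir [ 0.029 -0.002 -1.   ] w 39.9 F [ 0.8  0.7 -0.1]
[3.2, 2.16, 2.65, -0.0, 0.006, -0.001, 1.2], [3.18, 2.16, 2.67, -0.0, 0.006, -0.001, 1.2], [3.16, 2.16, 2.69, -0.0, 0.006, -0.001, 1.2], [3.15, 2.16, 2.71, -0.0, 0.006, -0.001, 1.2], [3.13, 2.17, 2.73, -0.0, 0.006, -0.001, 1.2],   # 5
```

View pics/v5.png

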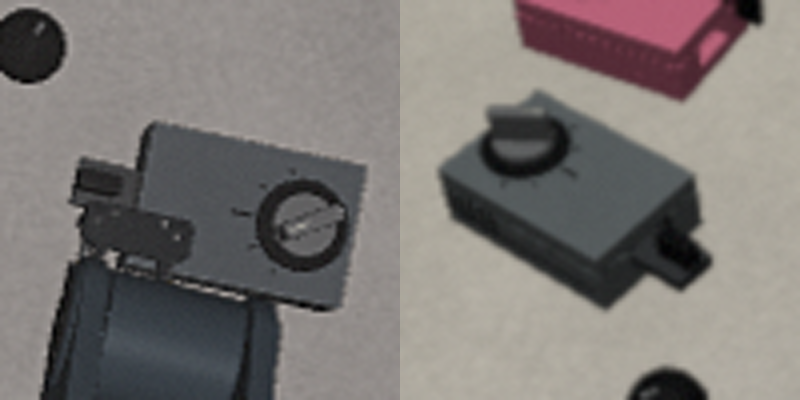

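The slider is home: its grip centre is at lamp x -122 (nose about +9.7), lamp y about 1.7, and it lies flat. The dial is unchanged, with its bar at yaw 109 (0.6). Now the dial.

```bash
python3 - <<'E'
from h import *
plan([((560,-197,170),19.1,4.0)])
E
```

```text
t 16.35 p [467.2  -6.6 201.6] jaw yaw -13.54 q [-0.26  0.34  1.86  0.01  0.92 -0.03] xdir [ 0.029 -0.002 -1.   ] w 39.9 F [ 0.8  0.7 -0.1]
[0.69, -3.27, 2.68, -0.114, 0.006, 0.001, 4.0], [0.68, -3.55, 2.29, -0.114, 0.006, 0.001, 4.0], [0.66, -3.79, 1.88, -0.114, 0.006, 0.001, 4.0], [0.65, -3.98, 1.44, -0.114, 0.006, 0.001, 4.0], [0.64, -4.12, 0.98, -0.114, 0.006, 0.001, 4.0],   # 5
```

Call:
arm_command(plan=[[0.6,-3.3,2.7,-0.114,0.006,0,4],[0.6,-3.5,2.3,-0.114,0.006,0,4],[0.6,-3.8,1.9,-0.114,0.006,0,4],[0.6,-4,1.4,-0.114,0.006,0,4],[0.6,-4.1,1,-0.114,0.006,0,4],[0,0,0,0,0,0,4],[0,0,0,0,0,0,4]])

```text
time: 17.23
position: [0.5769, -0.2085, 0.1759]
tool_rot: [-0.128, 0.692, 0.119, 0.701]
ft_force: [0.0, -0.7, -0.2]
grip_width: 0.0399
```

```bash
python3 - <<'E'
from h import *
plan([((560.5,-197,130),19.1,4.0),((560.5,-197,83),19.1,4.0)])
E
```

```text
t 17.225 p [ 576.9 -208.5  175.9] jaw yaw 20.14 q [-0.53  0.56  1.52 -0.    1.04 -0.88] xdir [ 0.015 -0.01  -1.   ] w 39.9 F [ 0.  -0.7 -0.2]
[2.28, 0.86, -0.6, 0.009, 0.005, 0.007, 4.0], [2.28, 0.83, -0.59, 0.009, 0.005, 0.007, 4.0],   # 2
[4.7, -0.0, 0.0, -0.0, 0.0, -0.0, 4.0],   # 1
```

Call:
arm_command(plan=[[2,0.9,-0.6,0.009,0.005,0.007,4],[2,0.8,-0.6,0.009,0.005,0.007,4],[0,0,0,0,0,0,4],[0,0,0,0,0,0,4]])

```text
time: 17.73
position: [0.5614, -0.1943, 0.1369]
tool_rot: [-0.118, 0.696, 0.117, 0.698]
ft_force: [-0.0, -0.5, 0.1]
grip_width: 0.04
```

```bash
python3 - <<'E'
from h import *
plan([((560.5,-197,83),19.1,4.0)])
E
```

```text
t 17.725 p [ 561.4 -194.3  136.9] jaw yaw 19.17 q [-0.52  0.59  1.59  0.    0.95 -0.86] xdir [ 0.003 -0.002 -1.   ] w 40.0 F [-0.  -0.5  0.1]
[2.7, -0.11, -0.09, 0.001, 0.001, 0.001, 4.0], [2.7, -0.11, -0.09, 0.001, 0.001, 0.001, 4.0],   # 2
```

Call:
arm_command(plan=[[2.5,-0.1,-0.1,0,0,0,4],[2.5,-0.1,0,0,0,0,4],[0,0,0,0,0,0,4],[0,0,0,0,0,0,4]])

```text
time: 18.23
position: [0.566, -0.198, 0.0914]
tool_rot: [-0.122, 0.693, 0.115, 0.701]
ft_force: [0.3, -0.3, 0.8]
grip_width: 0.0402
```

Call:
arm_command(plan=[[0,0,0,0,0,0,2.5],[0,0,0,0,0,0,1.8],[0,0,0,0,0,0,1.2],[0,0,0,0,0,0,1.2],[0,0,0,0,0,0,1.2]], grip_force=15)

```text
time: 18.85
position: [0.5621, -0.2006, 0.0936]
tool_rot: [-0.124, 0.695, 0.115, 0.698]
ft_force: [2.3, 1.3, -3.1]
grip_width: 0.0138
```

```bash
python3 - <<'E'
from h import *
plan([((560.5,-197,83),-13.4,1.2)])
E
```

```text
t 18.85 p [ 562.1 -200.6   93.6] jaw yaw 19.48 q [-0.53  0.66  1.62 -0.01  0.85 -0.86] xdir [ 0.006 -0.012 -1.   ] w 13.8 F [ 2.3  1.3 -3.1]
[0.26, 0.1, -0.01, 0.143, 0.001, 0.003, 1.2], [0.26, 0.1, -0.02, 0.143, 0.001, 0.003, 1.2], [0.27, 0.09, -0.04, 0.143, 0.001, 0.003, 1.2], [0.27, 0.09, -0.05, 0.143, 0.001, 0.003, 1.2],   # 4
```

The bar is held (13.8 mm). I turn it clockwise in steps.

Call:
arm_command(plan=[[0,0,0,0.1,0,0,1.2],[0,0,0,0.1,0,0,1.2],[0,0,0,0.1,0,0,1.2],[0,0,0,0.1,0,0,1.2],[0,0,0,0.1,0,0,1.2],[0,0,0,0.07,0,0,1.2],[0,0,0,0,0,0,1.2]])

```text
time: 19.73
position: [0.5604, -0.2006, 0.0936]
tool_rot: [0.082, 0.701, -0.091, 0.703]
ft_force: [-1.0, -1.7, -2.1]
grip_width: 0.0137
```

```bash
python3 - <<'E'
from h import *
plan([((560.5,-197,93),-13.4,1.2)])
E
```

```text
t 19.725 p [ 560.4 -200.6   93.6] jaw yaw -14.06 q [-0.53  0.66  1.62 -0.01  0.86 -0.27] xdir [ 0.002 -0.012 -1.   ] w 13.7 F [-1.  -1.7 -2.1]
[0.06, 0.35, -0.07, -0.012, 0.005, 0.012, 1.2],   # 1
```

Yaw is -14.06 against the -13.4 wanted. Release, lift and back away.

Call:
arm_command(plan=[[0,0,0,-0.012,0,0,1.2],[0,0,0,0,0,0,2.5],[0,0,0,0,0,0,4],[0,0,0,0,0,0,4],[-3,0,0,0,0,0,4],[-5,0,0,0,0,0,4],[-4,0,0,0,0,0,4],[0,-4,-4,0,0,0,4],[0,-4,-5,0,0,0,4],[0,-4,-4,0,0,0,4],[0,0,0,0,0,0,4]])

```text
time: 21.1
position: [0.4061, -0.2888, 0.2195]
tool_rot: [0.075, 0.698, -0.086, 0.707]
ft_force: [0.4, -0.4, -0.6]
grip_width: 0.0397
```

```bash
python3 fin.py; python3 l.py|head -2; python3 - <<'E'
import cv2,numpy as np
p=cv2.imread("pics/z_top.png");q=cv2.imread("pics/z_scene.png")
o=np.hstack([cv2.resize(p[110:210,280:380],(400,400),interpolation=2),cv2.resize(q[130:230,125:225],(400,400),interpolation=2)]);cv2.imwrite("pics/v6.png",o)
E
```

```text
top plate lamp x -140.0 -87.1 y -18.2 32.1 (array([601.7, -44.7]), array([53. , 49.7]), 78.64, np.int32(137)) 0.0332
top grip lamp x -89.6 -68.2 y -60.4 29.0 (array([572.4, -65.3]), array([19.6, 91.9]), 88.03, np.int32(106)) 0.0589
top dial (array([ 558.6, -196.1]), array([49.6, 15. ]), 77.38, np.int32(76))
scene plate lamp x -149.8 -82.4 y -59.8 51.8 (array([591.4, -39.9]), array([ 65.5, 111.9]), 78.67, np.int32(216)) 0.0344
scene grip lamp x -100.8 -67.2 y -62.1 58.5 (array([587.3, -68.3]), array([ 31. , 122.6]), 81.09, np.int32(166)) 0.0598
scene dial (array([ 566.9, -188.2]), array([59.7, 23.2]), 78.66, np.int32(78))
167.37437388444508 -124.97120250434007 [-0.04374719 -0.03323563  0.01526542] [-0.20565474 -0.06310647  0.51766932]
t 21.2 p [ 408.7 -287.7  219.6] jaw yaw -12.82 q [-0.84  0.36  1.76 -0.    1.01 -0.61] xdir [ 0.012 -0.017 -1.   ] w 39.9 F [-0.2 -0.1  0.5]
```

View pics/v6.png

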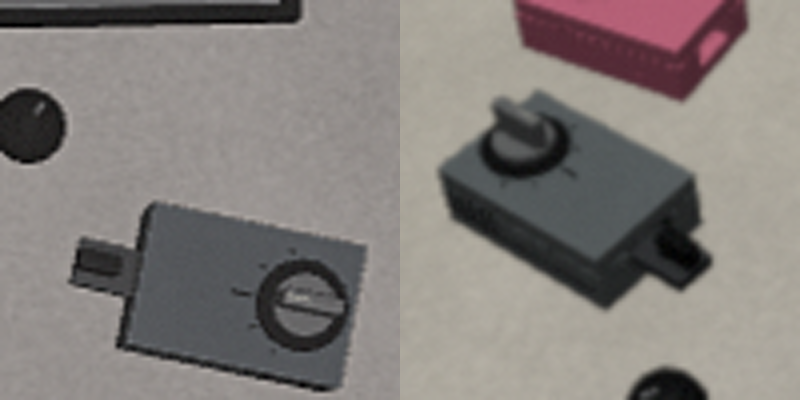

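The bar reads yaw 77.4 against the lamp axis at 76.6, so the dial is at about 1.19 with its pointer at the long mark. The slider tail is at lamp x -140, which puts the nose at about +10. The arm is clear, so I hand in.

Call:
arm_command(plan=[[0,0,0,0,0,0,4],[0,0,0,0,0,0,4]])

```text
time: 21.45
position: [0.4109, -0.2866, 0.2196]
tool_rot: [0.072, 0.698, -0.083, 0.708]
ft_force: [0.0, 0.2, 0.4]
grip_width: 0.0401
```

```bash
python3 -c "
from rig import workorder
print(workorder.hand_in())"
```

```text
the job is handed in; nothing more can be done
None
```

I drew the slider out by its nose, put it down and let go. Then I took it by the grip, slid it into the lamp's slot until it met the blind end at 12 N, and turned the dial from the 0.6 mark to the long mark. The job was handed in at about 21.5 s of 67 s; the hand-in reports no verdict.

**Last checks:**
- **Slider:** nose at about +10 mm in the lamp frame (allowed 5 to 13), underside at about 20 mm, lying flat. The grip read 1.7 mm off the slot line (limit 4).
- **Dial:** the bar reads about 0.8° off the lamp's axis, so about 1.19 rad.
- **Robot:** the arm is clear of everything and the wrist force is near zero.
- **Mouse, bottle and slide box:** the robot never came near them, but I did not re-measure their positions at the end.

**Disagreements:**
- **Camera against arm:** camera and arm positions differed by 2 to 4 mm sideways. I aligned the slider to the slot within one camera image instead.
- **Grip angle:** after insertion the grip's outline read about 2° off the slot line. I took this as pixel noise, because the slot itself leaves only about 0.03 rad of play.

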